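Shake up the settled ink jars

ROBOT

A 6-joint arm with a two-finger parallel gripper is mounted at the origin on the work surface. World frame = base frame: x ahead of the robot, y to its left, z up, the work surface at z = 0. Lengths are in mm, angles in rad, forces in N, time in s.
With the tool pointing down it reaches from about 425 to 1125 mm from the base axis. Payload 14.9 kg.
Tool frame: the origin (TCP) lies between the finger pads; the fingertips stand 11 mm ahead of it and the grasp point (between the pads) lies 8 mm behind it; z points along the fingers, x is the direction in which the jaws open and shut, and the axes are right-handed (so a half turn about z gives the same grasp; the last joint's range is limited). The gripper opens to 91 mm and grips with 3 to 60 N. Pads are 32 mm wide; open, the fingers measure 118 mm over their backs; the gripper's body (76 mm by 178 mm) begins 60 mm behind the grasp point.
Start: joints at [-1.179, 0.379, 1.734, -0, 1.028, -0.033], TCP at [288.494, -637.8, 224.932] pointing down, gripper open.
Joint ranges: [-2.77, 2.77], [-0.74, 2.19], [0, 2.66], [-1.06, 4.2], [0.31, 2.87], [-3.08, 3.08]. Speed limits (rad/s): [1.89, 1.89, 2.39, 3.14, 3.14, 3.14].

INTERFACE

Orientations are given as a unit quaternion [w, x, y, z].
In Python, from rig import robot gives the robot as it stands. Calls block until the motion is done:
- robot.move_to(position, orientation): joint-space move of the TCP to a pose.
- robot.move_linear(position, orientation=None, feed=150, max_force=None): straight line of the TCP; orientation=None keeps the orientation; feed is the mean speed in mm/s. With max_force (N) it stops when the force on the tool has changed by that much, and returns True; else False.
- robot.goto_joints(angles): joint-space move.
- robot.command_gripper(opening): opening from 0.0 (shut) to 1.0 (fully open); the grip force is fixed at half the most; returns when the fingers have stopped.
- robot.wait(seconds).
- robot.solve_ik(position, orientation): joint angles nearest the present ones, or None.
- robot.capture(name): name is "scene" or "top" or "wrist"; returns a dict with "img" (400x640x3 uint8, red, green, blue), "fov_y" (degrees; the focal length in pixels is half the picture's height over the tangent of half this angle, whatever the lens; pixels are square), "cx", "cy" (the principal point, pixels), "cam_to_world" (4x4, takes a point from camera to world coordinates); the wrist camera has in their place "T_tool_cam" (4x4, takes a point from camera to tool coordinates, whose origin is the TCP and whose axes are the tool frame's). Camera axes: x right, y up, looking along -z (the intrinsics and any distortion apply to the point x, -y, -z); pixel columns grow to the right and rows downward; lengths in mm; the calibration is good to about 2 mm. A picture is of the moment at which its call begins: read the wrist's pose just before it. There is no depth.
A pose or a line that the arm cannot do raises robot.Unreachable and nothing moves.
- robot.close_job(): hands the job in, once; it reports no verdict.
Trained networks look in a picture, given as the dict that the camera call returned (one of the last four; its "shot" number tells which), for a name from the list of things; names that differ only in an ending like _2 or _b are one class to them, and where a whole thing is asked for, a point or a joint stands for the part that bears it (a point fixed in the world has none). Each returns a list of dicts, best first, with "confidence" (0 to 1); they miss things now and then, are a little off and sometimes report something else, mostly with a low value. They report only what shows in the picture. A call takes as long as a camera call.
- robot.find_in(picture, query): "location" ([x, y, z] in mm, in the coordinates of the camera as it stood for that picture, good to about 4 mm: the middle of the surface that is visible of it).
- robot.mark_of(picture, query): "location" ([x, y, z] in mm, in the coordinates of the camera as it stood for that picture, good to about 4 mm: a listed point, or the origin of a listed thing).
Readings, each from a call of its own:
- robot.current_time_s(): time.
- robot.current_q(): joint angles.
- robot.current_joint_velocities(): joint speeds.
- robot.current_tau(): joint torques, N m.
- robot.current_eef_pos(): TCP position.
- robot.current_eef_rot(): TCP orientation.
- robot.current_force(): force on the tool from outside, world axes, zero at the start.
- robot.current_torque(): the same for the moment, N m.
- robot.current_width(): opening from 0.0 (shut) to 1.0 (fully open).
Only numpy, scipy, OpenCV 4.12 (cv2) and the standard library are available. Lean on these libraries where they do the work, as an engineer would, in place of code of your own. Each camera call takes 0.05 s, during which the arm holds its last target. There are 200 camera calls.

TASK

The ink in the jars standing in the wooden carrier has settled. Stand every jar in the bench shaker's holder, each right down in a cup of its own size, then hold the shaker's jog button fully down for at least four seconds without a break and let it come up. Finally stand all the jars upright on the floor of the carrier again, and leave the other things on the table where they are.

Things in the scene. Friction and masses are not known exactly. Their poses are not given: they have to be found in the camera images.
- jar_w0: ink jar, wide size: straight-sided upright cylinder 66 mm in diameter and 70 mm high over all, thick-bottomed glass with a paper label and a black screw lid of the same diameter, about 280 g. Origin: centre of its underside, z up along the jar. Absent in some starts (then None)
- jar_w1: ink jar, wide size: straight-sided upright cylinder 66 mm in diameter and 70 mm high over all, thick-bottomed glass with a paper label and a black screw lid of the same diameter, about 280 g. Origin: centre of its underside, z up along the jar. Absent in some starts (then None)
- jar_n0: ink jar, narrow size: straight-sided upright cylinder 48 mm in diameter and 76 mm high over all, thick-bottomed glass with a paper label and a black screw lid of the same diameter, about 190 g. Origin: centre of its underside, z up along the jar. Absent in some starts (then None)
- jar_n1: ink jar, narrow size: straight-sided upright cylinder 48 mm in diameter and 76 mm high over all, thick-bottomed glass with a paper label and a black screw lid of the same diameter, about 190 g. Origin: centre of its underside, z up along the jar. Absent in some starts (then None)
- cup_w0 (a point): wide cup of the shaker's holder block: round bore 71 mm in diameter for the 66 mm jars, 34 mm deep, chamfered 3 mm at the mouth. The point is the centre of its flat floor, z up; the mouth (the block's top face) is 34 mm above it
- cup_w1 (a point): wide cup of the shaker's holder block: round bore 71 mm in diameter for the 66 mm jars, 34 mm deep, chamfered 3 mm at the mouth. The point is the centre of its flat floor, z up; the mouth (the block's top face) is 34 mm above it
- cup_n0 (a point): narrow cup of the shaker's holder block: round bore 53 mm in diameter for the 48 mm jars, 34 mm deep, chamfered 3 mm at the mouth. The point is the centre of its flat floor, z up; the mouth (the block's top face) is 34 mm above it
- cup_n1 (a point): narrow cup of the shaker's holder block: round bore 53 mm in diameter for the 48 mm jars, 34 mm deep, chamfered 3 mm at the mouth. The point is the centre of its flat floor, z up; the mouth (the block's top face) is 34 mm above it
- shaker: fixed bench-top ink shaker, 200 (x) by 280 mm (y), grey housing up to z = 60 mm. On it, at the -y side, a grey 180 by 180 mm holder block, top at z = 128 mm, with four cups at 88 mm pitch: wide pair at -x, narrow pair at +x. At the +y side a 180 by 72 mm aluminium console, top at z = 104 mm: jog button near its -x end, small meter near its +x end. Origin: centre of the footprint on the table
- jog_top (a point): centre of the top of the jog button: round black cap 32 mm in diameter in a dark 48 mm steel collar, standing 18 mm above the console top; it is pressed straight down. The point moves with the cap
- jog (a joint): travel of the jog button in m: 0 up, 0.006 fully down; spring-return (momentary), about 1.5 N to start it and 5 N to hold it fully down; the meter needle swings up while it is down; the jars and the holder block do not visibly move
- carrier: open wooden carrier, 260 by 260 mm outside, 42 mm high, walls and floor 8 mm thick, fixed to the table. Origin: centre of its underside; sides along its x and y
- carrier_floor (a point): centre of the carrier's inner floor (8 mm above the table), axes as the carrier's; the inside reaches 122 mm from it in x and y, the walls rise 34 mm above it. The jars start here, standing in two rows of two about 114 mm apart
- gouge_a: lino gouge lying flat, wooden handle, 160 mm long, 25 mm thick; leave alone
- gouge_b: lino gouge lying flat, wooden handle, 160 mm long, 25 mm thick; leave alone
- tin: pale lidded tin standing outside the carrier, 66 mm in diameter, 100 mm high, not one of the ink jars; leave alone
- brush: flat brush lying down; leave alone
- tool_box: closed dark wooden box, 60 by 130 by 35 mm; leave alone

How it is judged:
By the outcome, as a careful person would: the job done as asked, in the order asked, and still so for the second after the job is handed in, with the robot touching nothing.
Of jar_w0, jar_w1, jar_n0, jar_n1 only 3 to 4 are there at a start; the rules pass over those that are not, and their reading is None.
At some moment in a run one of jar_w0, jar_w1 may be knocked a few centimetres aside while the robot is not near it.
It also fails if it takes over 210 s, if anything falls off the work surface, if the arm or the gripper's body presses on something with over 40 N, if the wrist force passes 120 N, or if a joint passes its speed limit or range.

## Working session

There is one attempt and no reset: what is moved stays moved. The work goes in short steps, each a Python script; the robot and the scene stay as the last script left them, time stands still between calls to the robot, and variables do not carry over. Pictures are saved under pics/ and viewed, about 12 in all and at most 16, crops included, and the job is handed in when it is done.

```bash
ls; mkdir -p pics
cat > h.py <<'E'
import numpy as np, cv2
from rig import robot
from scipy.spatial.transform import Rotation as R
def save(c,n): cv2.imwrite(f'pics/{n}.png',c['img'][:,:,::-1])
def c2w(c):
    return np.array(c['cam_to_world'])
def w(M,p): return (M@np.append(p,1))[:3]
def wristM(): # read before capture
    q=robot.current_eef_rot(); T=np.eye(4); T[:3,:3]=R.from_quat([q[1],q[2],q[3],q[0]]).as_matrix(); T[:3,3]=robot.current_eef_pos(); return T
E
python3 - <<'E'
from h import *
for n in ['scene','top']:
    c=robot.capture(n); save(c,n+'0'); M=c2w(c); print(n,M.round(2).tolist(),c['fov_y'],[k for k in c if k!='img'])
    for q in ['jar_w0','jar_n0','cup_w0','cup_n0','shaker','jog_top','carrier','carrier_floor','tin','tool_box']:
        for d in robot.mark_of(c,q): print(q,round(d['confidence'],2),w(M,d['location']).round(0))
print(robot.current_time_s(),robot.current_eef_rot())
E
```

```text
pics
scene [[0.66, -0.62, 0.43, 1112.58], [0.75, 0.53, -0.39, -463.03], [0.02, 0.58, 0.82, 1075.41], [0.0, 0.0, 0.0, 1.0]] 42.58761027861257 ['fov_y', 'cx', 'cy', 'cam_to_world', 'shot']
jar_w0 0.56 [ 558. -265.    7.]
jar_n0 0.61 [ 443. -170.   10.]
cup_w0 0.89 [502. 238.  93.]
cup_w0 0.62 [512. 147.  92.]
cup_n0 0.7 [593. 159.  99.]
cup_n0 0.6 [590. 249.  93.]
shaker 0.33 [ 556. -262.    9.]
jog_top 0.56 [483. 337. 123.]
carrier 0.65 [ 503. -215.    1.]
carrier 0.28 [545. 247.   7.]
carrier 0.27 [745. 209.   2.]
tin 0.72 [436.   3.   1.]
tool_box 0.63 [739.  26.   0.]
top [[0.01, 0.98, -0.21, 372.71], [-1.0, 0.01, -0.0, -15.39], [-0.0, 0.21, 0.98, 1169.25], [0.0, 0.0, 0.0, 1.0]] 50.35730798268183 ['fov_y', 'cx', 'cy', 'cam_to_world', 'shot']
jar_w0 0.68 [ 450. -284.   12.]
jar_n0 0.86 [ 440. -170.   10.]
jar_n0 0.5 [497. 239.  93.]
cup_w0 0.9 [496. 240.  93.]
cup_w0 0.69 [595. 160.  93.]
cup_n0 0.7 [585. 249.  92.]
cup_n0 0.66 [596. 159.  93.]
shaker 0.78 [542. 244.   0.]
shaker 0.35 [ 499. -221.    6.]
jog_top 0.42 [483. 337. 121.]
jog_top 0.22 [599. 160.  92.]
carrier 0.83 [ 500. -217.    1.]
carrier_floor 0.84 [ 499. -226.    7.]
tin 0.89 [433.   1.  -4.]
tool_box 0.79 [739.  27.  -0.]
1.1 [ 2.49310168e-06  8.40285522e-01 -5.42144115e-01  5.96801853e-06]
```

View pics/top0.png

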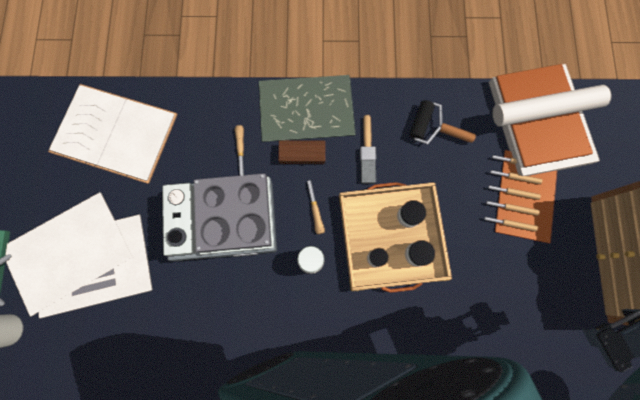

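View pics/scene0.png

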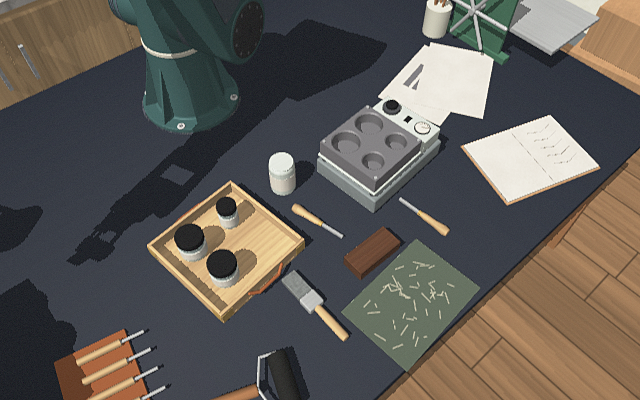

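Top view: three jars (wide at 412,213 and 420,253; narrow at 378,256) with one free carrier spot. The shaker is at about (220,217) and the button at (176,236). Next I'll look closer with the wrist camera.

```bash
cat >> h.py <<'E'
def down(a):
    x=np.array([np.cos(a),np.sin(a),0]); z=np.array([0,0,-1.]); m=np.column_stack([x,np.cross(z,x),z]); q=R.from_matrix(m).as_quat(); return [q[3],q[0],q[1],q[2]]
def best(p,a):
    q0=np.array(robot.current_q()); r=None
    for k in (0,np.pi):
        s=robot.solve_ik(list(p),down(a+k))
        if s is not None:
            d=np.abs(np.array(s)-q0).max()
            if r is None or d<r[0]: r=(d,down(a+k))
    return r[1]
def go(p,a): o=best(p,a); robot.move_to(list(p),o); return o
def shot(n):
    T=wristM(); c=robot.capture('wrist'); save(c,n); return c,T@np.array(c['T_tool_cam'])
def px(c,M,P):
    p=(np.linalg.inv(M)@np.append(P,1))[:3]; f=200/np.tan(np.radians(c['fov_y']/2)); return c['cx']+f*p[0]/-p[2], c['cy']-f*p[1]/-p[2]
def ray(c,M,u,v,z):
    f=200/np.tan(np.radians(c['fov_y']/2)); d=M[:3,:3]@np.array([(u-c['cx'])/f,-(v-c['cy'])/f,-1]); o=M[:3,3]; return o+d*(z-o[2])/d[2]
E
python3 - <<'E'
from h import *
def look(p,n,qs):
    go(p,0); c,M=shot(n); print(n,robot.current_time_s(),c['fov_y'],c['cx'],c['cy'],list(c), 'cam',M[:3,3].round(), M[:3,2].round(2))
    for q in qs:
        for d in robot.mark_of(c,q): 
            P=w(M,d['location']); print(q,round(d['confidence'],2),P.round(1),np.round(px(c,M,P)))
look([500,-220,330],'wc',['jar_w0','jar_n0','carrier_floor'])
look([540,220,400],'ws',['cup_w0','cup_n0','jog_top','shaker'])
E
```

```text
wc 2.9 58.426505882582056 316.0330668111413 199.3286433219079 ['img', 'fov_y', 'cx', 'cy', 'T_tool_cam', 'shot'] cam [ 500. -142.  490.] [0.   0.28 0.96]
jar_w0 0.62 [ 559.7 -260.5   11.2] [359. 185.]
jar_w0 0.58 [ 452.6 -283.4    8.4] [282. 201.]
jar_n0 0.82 [ 434.9 -172.9   15.7] [266. 121.]
carrier_floor 0.69 [ 504.  -222.1   10. ] [319. 157.]
ws 4.7417 58.426505882582056 316.0330668111413 199.3286433219079 ['img', 'fov_y', 'cx', 'cy', 'T_tool_cam', 'shot'] cam [540. 298. 560.] [-0.    0.28  0.96]
cup_w0 0.88 [508.5 152.3  94. ] [293. 207.]
cup_w0 0.83 [496.3 243.7 100.1] [282. 140.]
cup_n0 0.98 [592.1 246.3  94.7] [356. 137.]
cup_n0 0.63 [593.3 159.8  98.2] [355. 202.]
jog_top 0.57 [484.8 339.1 124.5] [267.  58.]
shaker 0.72 [ 5.469e+02  2.473e+02 -5.000e-01] [320. 130.]
shaker 0.36 [510.  150.   95.1] [294. 209.]
```

```bash
python3 -c "
import cv2,numpy as np
a=cv2.imread('pics/wc.png')[60:260,200:440];b=cv2.imread('pics/ws.png')[20:260,220:420]
b=cv2.resize(b,None,fx=2.4,fy=2.4,interpolation=2);a=cv2.resize(a,None,fx=1.3,fy=1.3)
o=np.zeros((576,800,3),np.uint8);o[:,:480]=b;o[:260,480:792]=a;cv2.imwrite('pics/m1.png',o)"
```

```text
(no output)
```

View pics/m1.png

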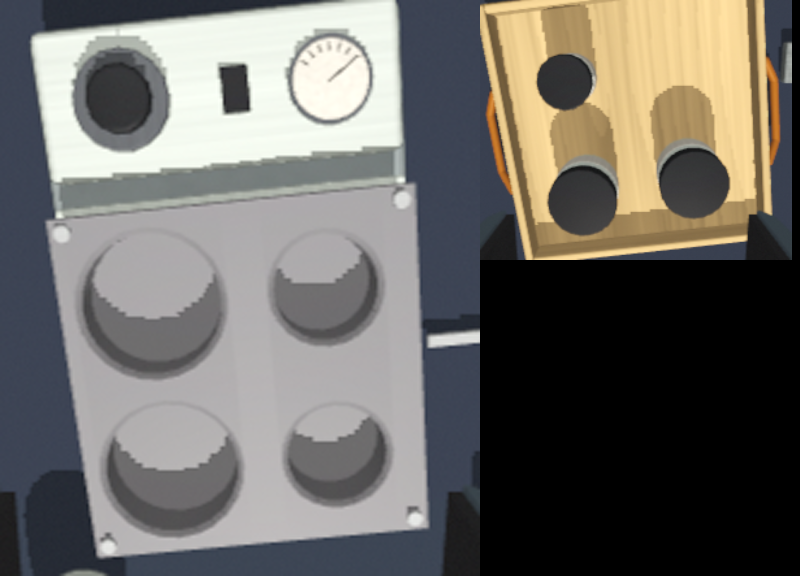

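The left crop shows the block with wide bores at left and narrow at right, and the button at crop (118,97). The right crop shows the three lids. I'll now compute positions from these pixels.

```bash
cat >> h.py <<'E'
def lids(c,M,c0=(500,-220),half=130):
    """dark lid discs in a wrist picture -> [(kind, xyz)]"""
    g=c['img'].max(2); b=cv2.morphologyEx((g<70).astype(np.uint8),cv2.MORPH_OPEN,np.ones((5,5)))
    out=[]
    for k in cv2.findContours(b,cv2.RETR_LIST,cv2.CHAIN_APPROX_NONE)[0]:
        a=cv2.contourArea(k)
        if a<400: continue
        (u,v),_,_=cv2.fitEllipse(k); m=cv2.moments(k); u,v=m['m10']/a,m['m01']/a
        P=ray(c,M,u,v,78)
        f=200/np.tan(np.radians(c['fov_y']/2)); Dp=(np.linalg.inv(M)@np.append(P,1))[2]
        D=2*np.sqrt(a/np.pi)*-Dp/f
        if abs(P[0]-c0[0])<half and abs(P[1]-c0[1])<half:
            kd='w' if D>57 else 'n'; out.append((kd,ray(c,M,u,v,78 if kd=='w' else 84)[:2].round(1),round(D,1)))
    return out
E
python3 - <<'E'
import json
from h import *
q0=robot.current_q()
# current pose is ws pose; re-shoot
c,M=shot('ws2')
cor=np.array([ray(c,M,220+u/2.4,20+v/2.4,128)[:2] for u,v in [(46,220),(415,184),(428,527),(98,556)]])
print(cor.round(1), np.linalg.norm(cor-np.roll(cor,-1,0),axis=1).round(1), cor.mean(0).round(1))
for n,(u,v) in dict(wB=(154,304),nB=(326,288),wA=(172,468),nA=(337,454)).items(): print(n,ray(c,M,220+u/2.4,20+v/2.4,128).round(1))
print('btn',ray(c,M,220+118/2.4,20+97/2.4,122).round(1))
# wall angle
e=[cor[1]-cor[0],cor[2]-cor[3],-np.array([-1,1])*0]
print([np.degrees(np.arctan2(*(d[::-1]))).round(2) for d in e[:2]])
print([np.degrees(np.arctan2(-d[0],d[1])).round(2) for d in (cor[1]-cor[2],cor[0]-cor[3])])
go([500,-220,330],0); c,M=shot('wc2'); print(lids(c,M)); print(robot.current_time_s())
E
```

```text
[[450.1 280.2]
 [629.7 297. ]
 [647.4 118.3]
 [467.7 101.3]] [180.4 179.6 180.5 179.8] [548.7 199.2]
wB [501.9 239.1 128. ]
nB [588.2 247.  128. ]
wA [509.3 152.1 128. ]
nA [596.6 159.8 128. ]
btn [486.7 337.  122. ]
[np.float64(5.35), np.float64(5.4)]
[np.float64(5.65), np.float64(5.63)]
[('w', array([ 454.5, -279. ]), np.float64(62.5)), ('w', array([ 557.6, -262. ]), np.float64(62.6)), ('n', array([ 443.1, -170.2]), np.float64(46.6))]
6.6833
```

```bash
cat >> h.py <<'E'
YS=np.radians(5.5); CB=np.array([548.7,199.2])
def sh(dx,dy): return CB+np.array([dx*np.cos(YS)-dy*np.sin(YS),dx*np.sin(YS)+dy*np.cos(YS)])
CUP=dict(wA=sh(-44,-44),wB=sh(-44,44),nA=sh(44,-44),nB=sh(44,44))
H=50
def lookc(n): go([500,-220,330],0); c,M=shot(n); return lids(c,M)
def pick(xy,z0,a,op=1.0,zs=230):
    robot.command_gripper(op); o=go([*xy,zs],a)
    hit=robot.move_linear([*xy,z0+H],o,feed=200,max_force=15)
    if hit: print('HIT on pick',robot.current_eef_pos())
    robot.command_gripper(0.0); print('width',round(robot.current_width()*91,1))
    robot.move_linear([*xy,260],o,feed=250)
def insert(xy,a,rel):
    o=go([*xy,260],a); robot.move_linear([*xy,94+38+H],o,feed=200)
    for dx,dy in [(0,0),(2.5,0),(-2.5,0),(0,2.5),(0,-2.5)]:
        p=[xy[0]+dx,xy[1]+dy]
        robot.move_linear([*p,94+38+H],o,feed=50)
        hit=robot.move_linear([*p,94+H-1],o,feed=60,max_force=12); z=robot.current_eef_pos()[2]-H
        print('off',dx,dy,'hit',hit,'bottom z',round(z,1),np.round(robot.current_force(),1))
        if z<97: break
    else: return False
    robot.command_gripper(rel); robot.move_linear([*p,260],o,feed=250); return True
E
python3 - <<'E'
from h import *
L=lookc('a1'); print(L)
t=[x for x in L if x[0]=='w' and x[1][0]>500][0]
pick(t[1],8,YS); print(insert(CUP['wA'],YS,0.85)); print(robot.current_time_s())
E
```

```text
[('w', array([ 454.7, -279.1]), np.float64(62.8)), ('w', array([ 557.7, -261.8]), np.float64(62.3)), ('n', array([ 443. , -170.2]), np.float64(46.5))]
width 65.1
off 0 0 hit True bottom z 127.3 [-1.1  1.   4. ]
off 2.5 0 hit True bottom z 126.7 [-1.  -0.3  2.1]
off -2.5 0 hit True bottom z 125.6 [0.3 1.1 3.6]
off 0 2.5 hit True bottom z 93.1 [-0.6 -1.1  3.7]
True
15.9167
```

```bash
cat > run2.py <<'E'
from h import *
for k in CUP: CUP[k]=CUP[k]+np.array([0,2.])
L=lookc('a2'); print(L)
t=[x for x in L if x[0]=='w'][0]
pick(t[1],8,YS); 
if not insert(CUP['wB'],YS,0.85): print('FAIL'); raise SystemExit
L=lookc('a3'); print(L)
t=[x for x in L if x[0]=='n'][0]
pick(t[1],8,YS); print(insert(CUP['nA'],YS,0.7)); print(robot.current_time_s())
go([540,180,400],0); c,M=shot('s3'); c=robot.capture('scene'); save(c,'sc3')
a=cv2.imread('pics/s3.png')[:,120:520]; b=cv2.imread('pics/sc3.png')[60:260,240:640]
cv2.imwrite('pics/m3.png',np.vstack([a,b])[:600])
E
python3 run2.py
```

```text
[('w', array([ 454.8, -279. ]), np.float64(62.7)), ('n', array([ 443. , -170.1]), np.float64(46.5))]
width 65.4
off 0 0 hit True bottom z 93.8 [-0.2  1.   1.5]
[('n', array([ 442.9, -170.2]), np.float64(46.4))]
width 47.3
off 0 0 hit True bottom z 93.4 [-1.5 -0.1  4.8]
True
34.4583
```

View pics/m3.png

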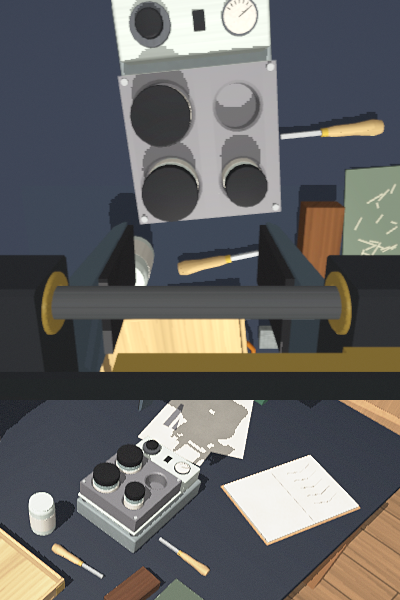

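All three jars are seated: the wide pair at (160,115) and (170,190), the narrow one at (245,185). Now the button.

Run:
```python
from h import *
robot.command_gripper(0.0)
b=[486.7,338.3]; o=go([*b,230],YS)
robot.move_linear([*b,140],o,feed=150); f0=np.array(robot.current_force())
hit=robot.move_linear([*b,125.5],o,feed=15,max_force=15)
print(hit,np.round(robot.current_eef_pos(),1),(np.array(robot.current_force())-f0).round(1))
for i in range(5):
    robot.wait(1.0); print(round(robot.current_time_s(),1),np.round(robot.current_eef_pos()[2],2),(np.array(robot.current_force())-f0).round(1))
c=robot.capture('scene'); save(c,'press'); t,Mt=shot('pressw')
print(robot.current_time_s())
a=cv2.resize(cv2.imread('pics/press.png')[60:200,300:480],None,fx=4,fy=4); cv2.imwrite('pics/p4.png',a)
```

```text
True [487.1 338.5 131.2] [-3.3 -1.7 10. ]
39.6 131.15 [-3.3 -2.1 11.8]
40.6 131.16 [-4.2 -2.7 10.5]
41.6 131.15 [-3.3 -3.7 11.4]
42.6 131.14 [-3.  -2.3 11. ]
43.6 131.15 [-2.9 -3.1 10.5]
43.7
```

View pics/p4.png

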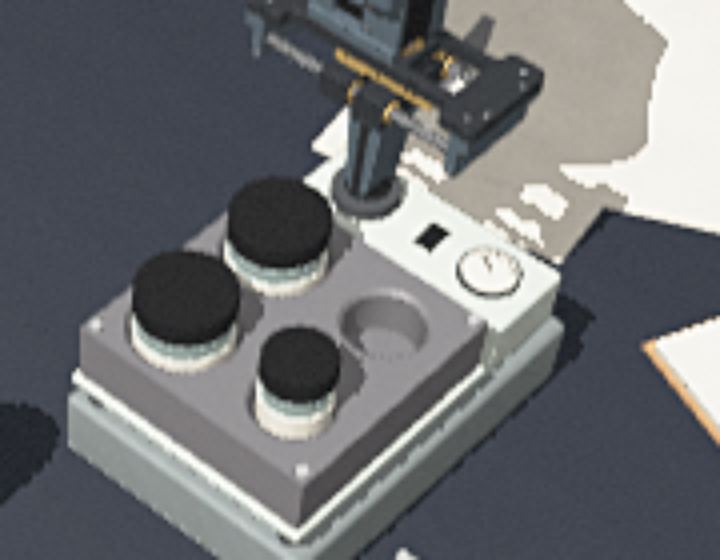

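Force is 11 N at tip z ≈ 120, but the full travel is unproven. I'll compare the needle before and during the press.

Run:
```python
import cv2,numpy as np
a=cv2.imread('pics/press.png')[105:150,395:445];b=cv2.imread('pics/sc3.png')[105:150,395:445]
w=cv2.imread('pics/pressw.png')
o=np.zeros((600,800,3),np.uint8)
r=lambda x,s:cv2.resize(x,None,fx=s,fy=s,interpolation=cv2.INTER_CUBIC)
A=r(a,6);B=r(b,6);o[:270,:300]=B;o[280:550,:300]=A
W=r(w,0.78);o[:W.shape[0],305:305+495]=W[:,:495]
cv2.imwrite('pics/m5.png',o)
```

```text
(no output)
```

View pics/m5.png

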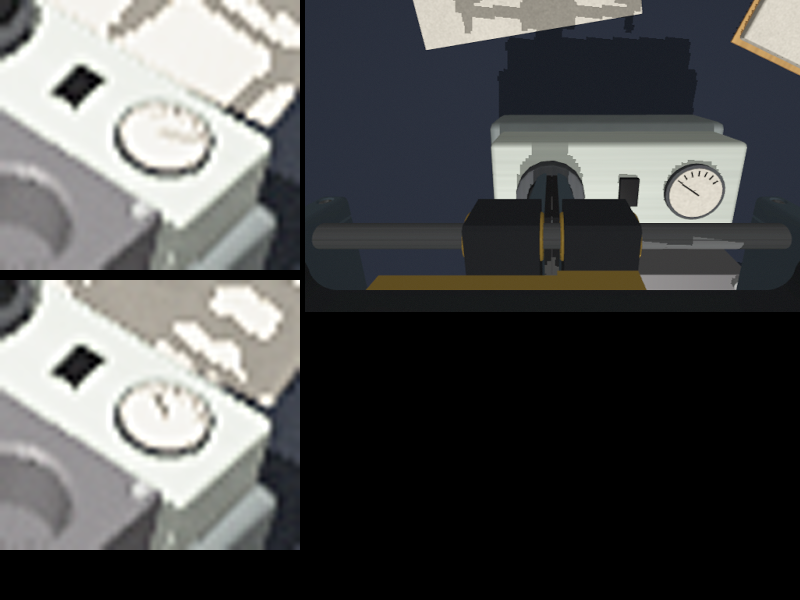

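The needle swung from upper right to upper left. Next I'll check for further travel by pressing a little more, in case the tips are resting on the collar.

Run:
```python
from h import *
b=[486.7,338.3]
print(robot.current_time_s(),np.round(robot.current_force(),1))
hit=robot.move_linear([*b,124.5],None,feed=8,max_force=12)
print(hit,np.round(robot.current_eef_pos(),2),np.round(robot.current_force(),1))
robot.wait(0.3);print(np.round(robot.current_eef_pos(),2),np.round(robot.current_force(),1))
c,M=shot('pw2'); 
robot.move_linear([*b,150],None,feed=8 if 0 else 30); robot.wait(0.5)
print(robot.current_time_s(), np.round(robot.current_force(),1))
robot.move_linear([486.7,280,260],None,feed=200)
c,M=shot('pw3'); 
r=lambda x,s:cv2.resize(x,None,fx=s,fy=s,interpolation=cv2.INTER_CUBIC)
a=cv2.imread('pics/pw3.png'); u,v=px(c,M,np.array([540,345,104.])); u,v=int(u),int(v); print(u,v)
o=r(a[max(v-70,0):v+50,max(u-110,0):u+110],3.4)
d=r(cv2.imread('pics/pw2.png')[130:290,200:580],1.0)
im=np.zeros((600,800,3),np.uint8); im[:min(o.shape[0],420),:min(o.shape[1],800)]=o[:420,:800]; im[430:590,:380]=d; cv2.imwrite('pics/m6.png',im)
```

```text
43.7 [-3.5 -2.  11.5]
True [487.03 338.55 131.19] [-3.2 -2.8  9.5]
[487.03 338.54 131.19] [-2.3 -2.3  9.8]
45.65 [-0.5  0.1  0.6]
385 118
```

View pics/m6.png

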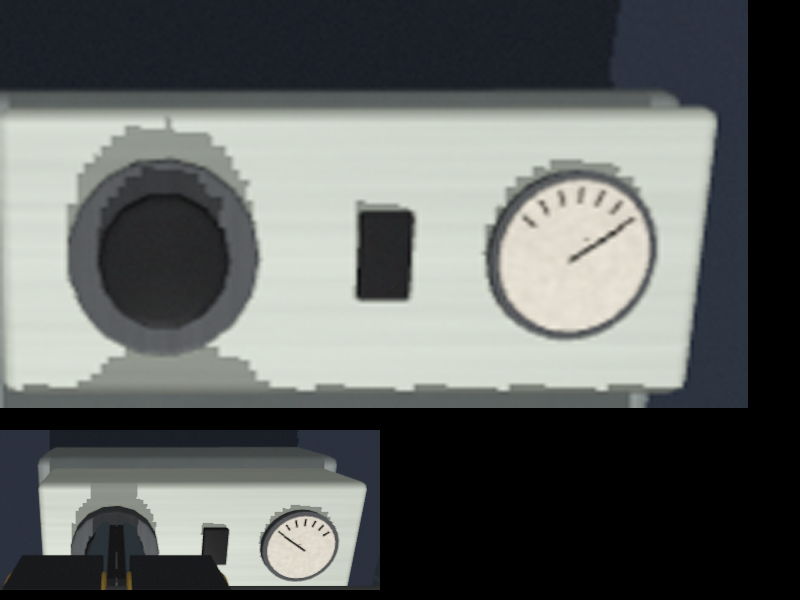

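Run:
```python
from h import *
c,M=shot('pw4'); print('cap',ray(c,M,275+164/3.4,48+262/3.4,122).round(1),'collar',ray(c,M,275+163/3.4,48+257/3.4,112).round(1))
for d in robot.mark_of(c,'jog_top'): print(d['confidence'],w(M,d['location']).round(1))
b=ray(c,M,275+164/3.4,48+262/3.4,122)[:2]+[0,1]
o=go([*b,200],YS); robot.move_linear([*b,142],o,feed=150)
for z in np.arange(141,129.5,-1):
    h=robot.move_linear([*b,z],o,feed=20,max_force=20); print(z,h,np.round(robot.current_eef_pos()[2],2),np.round(robot.current_force(),1))
    if h: break
print(robot.current_time_s())
```

```text
cap [486.6 336.1 122. ] collar [486.5 336.6 112. ]
0.72 [484.6 335.3 127. ]
141.0 False 141.95 [-0.4 -0.1  0.7]
140.0 False 140.1 [-0.1  0.7  0.1]
139.0 False 138.89 [-0.4 -0.4  0. ]
138.0 False 137.93 [0.3 1.2 0. ]
137.0 False 137.09 [ 0.2 -0.5  1.2]
136.0 False 136.06 [ 1.1 -0.   2.4]
135.0 False 135.02 [0.6 1.2 2.7]
134.0 False 134.03 [1.1 1.4 3.4]
133.0 False 133.03 [ 0.7 -0.3  3.7]
132.0 False 132.05 [1.5 1.3 3.3]
131.0 False 131.23 [-0.8 -0.1  8. ]
130.0 False 131.03 [-5.1 -3.1 20.6]
50.5333
```

Spring contact starts at z ≈ 137.1 and there's a hard stop at 131.1, so that's the full 6 mm travel. I'll hold this one too, release it, then return the jars.

```bash
cat > run3.py <<'E'
from h import *
robot.wait(4.6); p=np.array(robot.current_eef_pos()); print('held',p.round(2),np.round(robot.current_force(),1))
robot.move_linear([p[0],p[1],150],None,feed=40); robot.wait(0.3); robot.move_linear([p[0],p[1],240],None,feed=250)
go([540,180,400],0); c,M=shot('s7')
# lids in cups at z=94+70/76
for k in CUP: CUP[k]=CUP[k]+np.array([0,2.])
g=(c['img'].max(2)<60).astype(np.uint8)
for k,h in (('wA',164),('wB',164),('nA',170)):
    u,v=px(c,M,np.array([*CUP[k],h])); print(k,CUP[k].round(1),round(u),round(v),'dark',g[int(v)-4:int(v)+4,int(u)-4:int(u)+4].mean())
print(robot.current_time_s())
go([500,-220,330],0); c,M=shot('c7'); t=robot.capture('top'); save(t,'t7'); print(lids(c,M),robot.current_time_s())
a=cv2.imread('pics/s7.png')[:240,120:520]; b=cv2.imread('pics/c7.png')[:300,140:540]
cv2.imwrite('pics/m7.png',np.vstack([a,b]))
E
python3 run3.py
```

```text
held [486.76 337.25 131.01] [-4.8 -1.9 19.9]
wA [509.1 153.2] 290 192 dark 0.0
wB [500.7 240.8] 280 113 dark 0.0
nA [596.7 161.6] 368 186 dark 0.0
57.5583
[] 59.1667
```

View pics/m7.png

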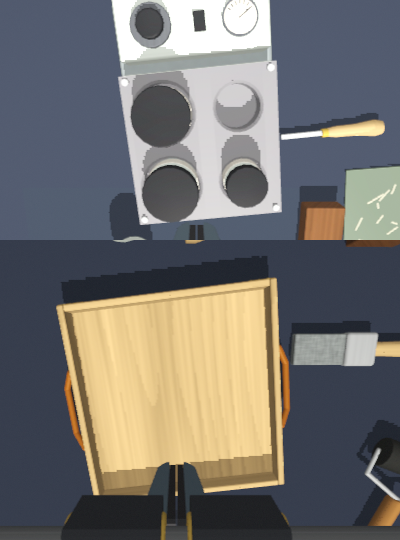

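Jars are still seated and the carrier is empty. The lighting has changed, so lids look greyer. Now returning the jars.

```bash
cat > run4.py <<'E'
from h import *
for k in CUP: CUP[k]=CUP[k]+np.array([0,2.])
def place(xy,a,rel):
    o=go([*xy,230],a); robot.move_linear([*xy,8+H+12],o,feed=220)
    hit=robot.move_linear([*xy,8+H-1.5],o,feed=50,max_force=8); print('place',hit,round(robot.current_eef_pos()[2]-H,1))
    robot.command_gripper(rel); robot.move_linear([*xy,200],o,feed=220)
for k,xy in (('nA',(443,-170.2)),('wA',(557.7,-261.8)),('wB',(454.7,-279))):
    pick(CUP[k],94,YS,op=0.9); 
    if robot.current_width()*91<40: print('LOST'); break
    place(xy,YS,0.95); print(k,robot.current_time_s())
go([500,-160,380],0); c,M=shot('c8'); print(robot.current_time_s())
go([480,150,420],0); t=robot.capture('top'); save(t,'t8'); s=robot.capture('scene'); save(s,'sc8')
a=cv2.imread('pics/c8.png')[:330]; b=cv2.imread('pics/sc8.png')[130:400]
cv2.imwrite('pics/m8.png',np.vstack([a,b]))
E
python3 run4.py
```

```text
width 47.6
place True 7.6
nA 67.875
width 65.5
place True 8.4
wA 75.0833
width 65.3
place True 8.3
wB 83.2167
84.15
```

View pics/m8.png

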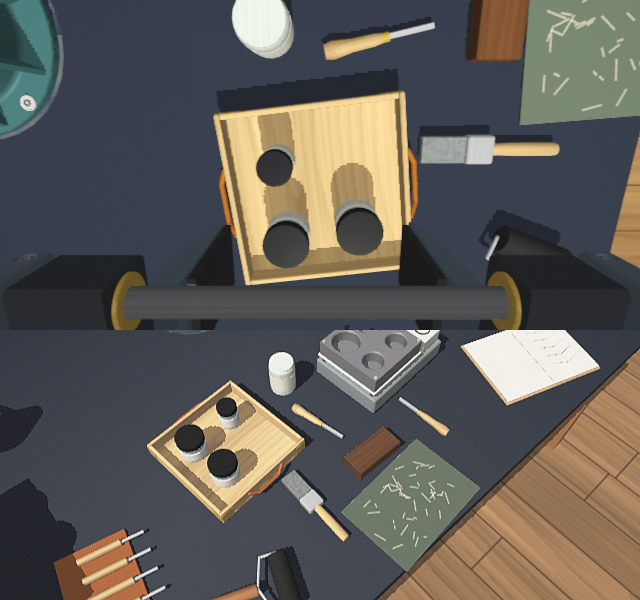

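Three jars stand upright in the carrier (lids at 275,167; 286,244; 359,231). The cups are empty and everything else is where it was.

```bash
python3 -c "
from rig import robot
robot.close_job(); print(robot.current_time_s())"
```

```text
the job is handed in; nothing more can be done
the job is handed in; nothing more can be done
```

The job is done and handed in at about 85 s of the 210 s allowed. This start had three jars: two wide and one narrow.

- **Jars into the shaker:** Each jar went down to its cup floor, with the underside at about z 93–94 mm. The first wide jar caught on the rim three times and went in at an offset of 2.5 mm. The other two went in first time.
- **Jog button:** I held it down for at least 5 s and then let it come up, with the meter needle swung over. I pressed again because the height where the tool stopped didn't match my sums. That second press showed the full 6 mm of travel to a hard stop, and I held it for at least 4.6 s before releasing. Before the second press the needle was back at rest. After it I checked the jars, but not the needle.
- **Jars back in the carrier:** The last pictures show all three standing upright at their starting places. The cups are empty, and the tin, gouges, brush and tool box look undisturbed.

My automatic lid check reported no dark lids in the cups after the press, because the lighting had changed. The picture showed all three still seated. I saw no jar knocked aside during the run.

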